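Sweep the round soaps through the gate

TASK

Use the fingertips to push the three small round soaps along the packing board, one at a time, through the narrow gate into the slot behind it, until all three lie flat in a row wholly inside the slot; each soap waits well back from the gate until the one before it is in. Only push: do not lift or tip any soap. Leave the rectangular bars, the wooden stamp and the other things around where they are.

Things in the scene. Friction and masses are not known exactly. Their poses are not given: they have to be found in the camera images.
- gate (a point): middle of the gate, a 50 mm gap (x -25 to 25 mm) in the fence, on the grey board's top, which is level and 12 mm above the table; the board is fixed. y points level through the gate into the slot, x level along the fence, z up. Fence: y = 0 to 12 mm, 12 mm high above the board. From both gate edges equally high guides flare at 45 degrees into the field, to x = +-47, y = -20 mm.
- slot_end (a point): middle of the slot's closed end, on its floor, 145 mm past the gate; axes as the gate's. The slot is 50 mm wide between its walls, runs straight from the gate to here, and its floor is level with the board. Walls 12 mm high, so soaps stand 16 mm above them. Room for three soaps in a row, each pushing the one before.
- field (a point): middle of the open field before the gate, on the board's surface, 129 mm short of the gate; axes as the gate's. The field is 284 mm wide (x) and 258 mm deep (y), with lips 6 mm high on its two sides and rear.
- round1_c (a point): a small round cream-coloured soap, an upright squat cylinder 40 mm in diameter and 28 mm high, about 36 g, lying loose and flat on the board; this point is its centre, 14 mm above its underside, z up. It slides when pushed from the side and does not need to be turned.
- round2_c (a point): a small round cream-coloured soap, an upright squat cylinder 40 mm in diameter and 28 mm high, about 36 g, lying loose and flat on the board; this point is its centre, 14 mm above its underside, z up. It slides when pushed from the side and does not need to be turned.
- round3_c (a point): a small round cream-coloured soap, an upright squat cylinder 40 mm in diameter and 28 mm high, about 36 g, lying loose and flat on the board; this point is its centre, 14 mm above its underside, z up. It slides when pushed from the side and does not need to be turned.
- bar_c (a point): centre of a rectangular cream soap bar, 75 (its x) by 45 (its y) by 30 mm high, loose on the rear of the board (the side away from the gate), 15 mm above its underside. Not to be moved.
- stamp: a dark turned wooden soap stamp standing loose on the rear of the board: foot 34 mm in diameter, 58 mm high; origin at the centre of its underside. Not to be moved.
- bottle: a small amber bottle, 44 mm in diameter, 100 mm high, standing on the table beyond the board; origin at the centre of its underside. Not to be moved.
- dish: a white bowl, 90 mm in diameter, 35 mm high, on the table beside the slot; origin at the centre of its underside. Not to be moved.
- scraper: a spatula lying on the table to the right of the board, along its x axis. Not to be moved.
- slab: a large brown soap bar, 95 by 60 by 40 mm high, on the table to the right of the board; origin at the centre of its underside. Not to be moved.
Not all that is in view belongs to the job. What is shaped like the part that bears round1_c but pink or yellow is not meant.

How it is judged:
On the way, in this order (a step that is already met when the one before it is completed fails the run):
1. one soap is in the slot while the other two wait back from the gate (centres more than 35 mm before it) (((y of round1_c in the frame of gate between 0.016 and 0.15 m and x of round1_c in the frame of gate between -0.03 and 0.03 m and z of round1_c in the frame of gate below 0.024 m and y of each of round2_c, round3_c in the frame of gate below -0.035 m) or (y of each of round1_c, round3_c in the frame of gate below -0.035 m and y of round2_c in the frame of gate between 0.016 and 0.15 m and x of round2_c in the frame of gate between -0.03 and 0.03 m and z of round2_c in the frame of gate below 0.024 m) or (y of each of round1_c, round2_c in the frame of gate below -0.035 m and y of round3_c in the frame of gate between 0.016 and 0.15 m and x of round3_c in the frame of gate between -0.03 and 0.03 m and z of round3_c in the frame of gate below 0.024 m))), for 0.2 s.
2. two soaps are in the slot while the third waits back from the gate (centre more than 35 mm before it) (((y of round1_c in the frame of gate below -0.035 m and y of round2_c in the frame of gate between 0.016 and 0.15 m and x of round2_c in the frame of gate between -0.03 and 0.03 m and z of each of round2_c, round3_c in the frame of gate below 0.024 m and y of round3_c in the frame of gate between 0.016 and 0.15 m and x of round3_c in the frame of gate between -0.03 and 0.03 m) or (y of round1_c in the frame of gate between 0.016 and 0.15 m and x of round1_c in the frame of gate between -0.03 and 0.03 m and z of each of round1_c, round3_c in the frame of gate below 0.024 m and y of round2_c in the frame of gate below -0.035 m and y of round3_c in the frame of gate between 0.016 and 0.15 m and x of round3_c in the frame of gate between -0.03 and 0.03 m) or (y of round1_c in the frame of gate between 0.016 and 0.15 m and x of round1_c in the frame of gate between -0.03 and 0.03 m and z of each of round1_c, round2_c in the frame of gate below 0.024 m and y of round2_c in the frame of gate between 0.016 and 0.15 m and x of round2_c in the frame of gate between -0.03 and 0.03 m and y of round3_c in the frame of gate below -0.035 m))), for 0.2 s.
At the end, for the whole second after the job is handed in: All three round soaps lie flat (within 0.15 rad) and at rest in the slot, each centre at least 16 mm past the gate line (so wholly inside to within 4 mm) (y of round1_c in the frame of gate between 0.016 and 0.15 m and x of round1_c in the frame of gate between -0.03 and 0.03 m and z of each of round1_c, round2_c, round3_c in the frame of gate below 0.024 m and angle between each of round1_c, round2_c, round3_c's own z axis and vertical below 0.15 rad and linear speed of each of round1, round2, round3 below 0.02 m/s and y of round2_c in the frame of gate between 0.016 and 0.15 m and x of round2_c in the frame of gate between -0.03 and 0.03 m and y of round3_c in the frame of gate between 0.016 and 0.15 m and x of round3_c in the frame of gate between -0.03 and 0.03 m); the robot touches nothing.
It fails at once if a round soap is lifted (its centre more than 10 mm above its resting height) (height (world z) of any of round1_c, round2_c, round3_c above 0.036 m).
It fails at once if a round soap is tipped (more than 0.6 rad) (angle between any of round1_c, round2_c, round3_c's own z axis and vertical above 0.6 rad).
It fails at once if one of the other things is moved by more than 15 mm (distance of any of bar_c, stamp, bottle, dish, scraper, slab from where it was at the start of the episode above 0.015 m).
It also fails if it takes over 72 s, if anything falls off the work surface, if the arm or the gripper's body presses on something with over 40 N, if the wrist force passes 120 N, or if a joint passes its speed limit or range.

ROBOT

A 6-joint arm with a two-finger parallel gripper is mounted at the origin on the work surface. World frame = base frame: x ahead of the robot, y to its left, z up, the work surface at z = 0. Lengths are in m, angles in rad, forces in N, time in s.
With the tool pointing down it reaches from about 0.375 to 0.975 m from the base axis. Payload 3.8 kg.
Tool frame: the origin (TCP) lies between the finger pads; the fingertips stand 19 mm ahead of it and the grasp point (between the pads) is the TCP; z points along the fingers, y is the direction in which the jaws open and shut (so a half turn about z gives the same grasp; the last joint's range is limited). The gripper opens to 85 mm and grips with 20 to 120 N. Pads are 22 mm wide; open, the fingers measure 114 mm over their backs; the gripper's body (76 mm by 85 mm) begins 54 mm behind the grasp point. The pads swing forward as they close: fully open they stand 13 mm farther back than shut.
Start: joints at [1.132, 0.264, 1.604, -0, 1.274, -0.037], TCP at [0.264, 0.621, 0.25] pointing down, gripper open.
Joint ranges: [-2.63, 2.63], [-0.94, 2.18], [0.31, 2.57], [-1.31, 4.45], [0, 2.66], [-2.55, 2.55]. Speed limits (rad/s): [2.57, 2.57, 3.14, 3.14, 3.14, 3.14].

INTERFACE

Orientations are given as a unit quaternion [x, y, z, w].
In Python, from rig import readout, optics, manip, nets gives the robot as it stands. The module is installed in compiled form; this text tells all that it offers.
- The arm moves only by the tool apply_moves, never from a script. Its arguments are lists of equal length, an entry for each row: "rot": the turn, a rotation vector about the world's x, y, z in units of 360 degrees (1.0 is 360 degrees), a list of three; "slide": the shift along the world's x, y, z in units of 200 mm (1.0 is 200 mm), a list of three; "fingers": the opening, from -1 (shut) to 1 (fully open). A call has 1 to 10 rows; each row is the pose to reach, as a shift and turn from the pose commanded when the call began, turning the shorter way round; what a row does not reach only later rows make up. A row lasts 1/12 s, in which the tool goes at most 41.7 mm and 7.16 degrees, less where a joint would pass 70% of its speed; a pose out of reach is approached as far as the arm can. A call with a number of a shift or a turn outside -1 to 1 is refused whole. A call with a gripper value outside its range is refused whole. The fingers move at their own pace and stop on an object; the grip force is fixed at half the most. Time passes only in rows, so rows that repeat a pose let the fingers close. It gives the time, the measured TCP pose, the force and the opening at its end, in the units of the state.
- readout.observe(): the state, without advancing time (a new reading comes with each control period).
- optics.grab_frame(name): name is "side" or "top" or "wrist"; returns a dict with "frame" (384x512x3 uint8, blue, green, red), "depth" (384x512 float32, m along the optical axis (not along the pixel's ray), 0 where there is no reading), "mtx" (3x3 intrinsics, pixels), "xyz" and "rotation" of the camera in the world; the wrist camera has in their place "tool_from_camera" (4x4, takes a point from camera to tool coordinates, whose origin is the TCP and whose axes are the flange's). Camera axes: x right, y down, z forward; pixel columns grow to the right and rows downward; lengths in m; the calibration is good to about 2 mm. A picture is of the moment at which its call begins: read the wrist's pose just before it.
- manip.hand_in(): hands the job in, once; it reports no verdict.
Trained networks look in a picture, given as the dict that the camera call returned (one of the last four; its "shot" number tells which), for a name from the list of things; names that differ only in an ending like _2 or _b are one class to them, and where a whole thing is asked for, a point or a joint stands for the part that bears it (a point fixed in the world has none). Each returns a list of dicts, best first, with "conf" (0 to 1); they miss things now and then, are a little off and sometimes report something else, mostly with a low value. They report only what shows in the picture. A call takes as long as a camera call. They do not tell look-alikes from the thing itself.
- nets.find_in(query, picture): "xyz" ([x, y, z] in m, in world coordinates, good to about 4 mm: the middle of the surface that is visible of it).
- nets.outline_of(query, picture): "pixels" (384x512 bool, what is visible of it).
The state is a dict: "t": time; "joint_positions": joint angles; "qvel": joint speeds; "joint_torque": joint torques, N m; "ee_pos": TCP position; "tool_rot": TCP orientation; "force": force on the tool from outside, world axes, zero at the start; "torque": the same for the moment, N m; "finger_gap": finger opening in m.
Only numpy, scipy, OpenCV 4.12 (cv2) and the standard library are available. Lean on these libraries where they do the work, as an engineer would, in place of code of your own. Each camera call takes 0.05 s, during which the arm holds its last target.

## Working session

There is one attempt and no reset: what is moved stays moved. The work goes in short steps, Python scripts to look and compute and a tool call to move; the robot and the scene stay as the last step left them, time stands still between calls to the robot, and variables do not carry over. Pictures are saved under pics/ and viewed, and the job is handed in when it is done.

Besides the shell and the picture viewer there is one more tool, called as name(argument=value, ...) on one line, values as JSON. apply_moves: Moves the arm, as the interface text tells. Its arguments: {"type":"object","properties":{"rot":{"type":"array"},"slide":{"type":"array"},"fingers":{"type":"array"}},"required":["rot","slide","fingers"]}

```bash
mkdir -p pics; ls; python3 - <<'E'
from rig import readout, optics, manip, nets
import cv2,numpy as np
s=readout.observe();print(s)
for n in ["top","side"]:
    p=optics.grab_frame(n); cv2.imwrite(f"pics/{n}0.png",p["frame"]); print(n,p["xyz"],p["rotation"],p["mtx"])
    for q in ["round1_c","bar_c","stamp","bottle","dish","slab","scraper"]:
        print(q,[(np.round(d["xyz"],4).tolist(),round(d["conf"],2)) for d in nets.find_in(q,p)])
E
```

```text
pics
{'t': 0.0, 'joint_positions': array([ 1.13212399e+00,  2.64756931e-01,  1.60538724e+00, -1.64674877e-05,
        1.27371328e+00, -3.68745006e-02]), 'qvel': array([-8.59655855e-05, -2.62261236e-03, -7.89189741e-04,  7.16200933e-04,
        9.05813022e-05, -2.09486357e-04]), 'joint_torque': array([ 1.82882254e-04, -5.15091920e+01, -3.67327166e+01,  2.57983438e-04,
        1.26621936e-02,  1.58840322e-05]), 'ee_pos': array([0.26366797, 0.62061276, 0.2489523 ]), 'tool_rot': array([ 1.99547753e-01,  9.79887449e-01, -1.10238877e-03, -2.59074636e-04]), 'force': array([ 0.41229174, -0.59578409, -0.04148995]), 'torque': array([-0.01245542,  0.02058673, -0.03526679]), 'finger_gap': 0.08552306861889498}
top [ 0.44747469 -0.05538443  1.31976365] [-0.70015281  0.71319129 -0.02013696  0.02717964] [[467.48422868   0.         257.22463323]
 [  0.         467.48422868 189.22181802]
 [  0.           0.           1.        ]]
round1_c [([0.4404, 0.1788, 0.0249], 0.61), ([0.3369, -0.1125, 0.024], 0.55), ([0.4902, -0.0048, 0.0429], 0.5)]
bar_c [([0.4835, -0.1417, 0.0397], 0.56)]
stamp [([0.6, -0.1538, 0.0604], 0.53)]
bottle [([0.7374, 0.2404, 0.0667], 0.8)]
dish [([0.4337, 0.3587, 0.0177], 0.6)]
slab [([0.4031, -0.4741, 0.0373], 0.91)]
scraper [([0.7402, -0.3444, 0.0034], 0.71)]
side [ 0.37532071 -0.81933915  0.6503426 ] [ 0.88771923 -0.10070654  0.04835167 -0.44662611] [[358.70083406   0.         253.08890747]
 [  0.         358.70083406 197.86978028]
 [  0.           0.           1.        ]]
round1_c [([0.3348, -0.1273, 0.0238], 0.65), ([0.4926, -0.0171, 0.0358], 0.6), ([0.442, 0.1719, 0.0269], 0.52)]
bar_c [([0.4863, -0.1534, 0.0466], 0.74)]
stamp [([0.605, -0.1721, 0.0345], 0.48)]
bottle [([0.7445, 0.2345, 0.0486], 0.74)]
dish [([0.4325, 0.3749, 0.0225], 0.6), ([0.7435, 0.2302, 0.0498], 0.3)]
slab [([0.4031, -0.4833, 0.0416], 0.8)]
scraper [([0.731, -0.3496, 0.0037], 0.79)]
```

View pics/top0.png

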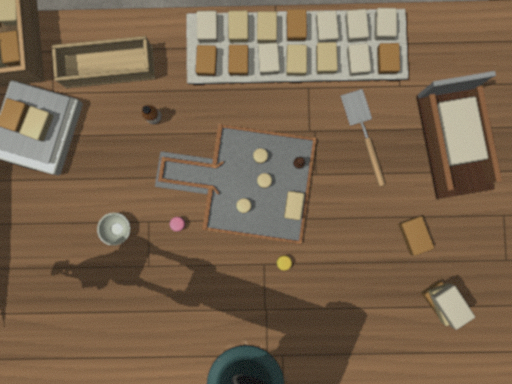

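View pics/side0.png

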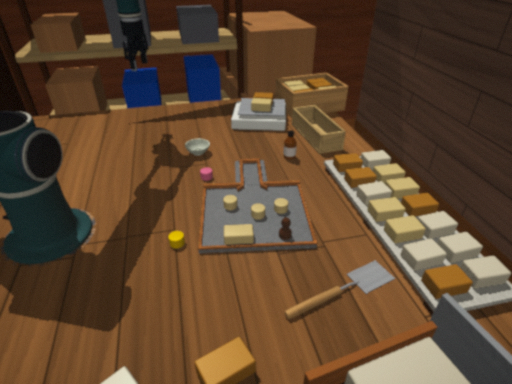

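```bash
cat > h.py <<'E'
import cv2,numpy as np
from scipy.spatial.transform import Rotation as R
from rig import readout, optics, manip, nets
def cam(p): return np.array(p["xyz"]),R.from_quat(p["rotation"]).as_matrix()
def px2w(p,uv,z):
    o,M=cam(p); uv=np.atleast_2d(uv).astype(float); K=p["mtx"]
    d=np.c_[(uv[:,0]-K[0,2])/K[0,0],(uv[:,1]-K[1,2])/K[1,1],np.ones(len(uv))]@M.T
    return o+d*((z-o[2])/d[:,2])[:,None]
def w2px(p,X):
    o,M=cam(p); c=(np.atleast_2d(X)-o)@M; K=p["mtx"]
    return np.c_[c[:,0]/c[:,2]*K[0,0]+K[0,2],c[:,1]/c[:,2]*K[1,1]+K[1,2]]
E
python3 - <<'E'
from h import *
p=optics.grab_frame("top"); f=p["frame"]
c=cv2.resize(f[110:260,140:330],None,fx=4,fy=4,interpolation=cv2.INTER_CUBIC); cv2.imwrite("pics/c1.png",c)
print(R.from_quat(p["rotation"]).as_matrix())
d=p["depth"]; 
# world height map
v,u=np.mgrid[110:260,140:330]; K=p["mtx"]; o,M=cam(p)
X=np.stack([(u-K[0,2])/K[0,0],(v-K[1,2])/K[1,1],np.ones(u.shape)],-1)*d[110:260,140:330,None]
W=X@M.T+o
z=W[...,2]
cv2.imwrite("pics/z1.png",cv2.resize(np.clip(z*1000*4,0,255).astype(np.uint8),None,fx=4,fy=4,interpolation=cv2.INTER_NEAREST))
m=((z>0.030)&(z<.055)).astype(np.uint8)
n,l,st,ce=cv2.connectedComponentsWithStats(m)
for i in range(1,n):
    if st[i,4]>20:
        q=W[l==i]; print(st[i,4],ce[i]+[140,110],q.mean(0).round(4),q[:,2].max().round(4), px2w(p,ce[i]+[140,110],0.04).round(4), f[110:260,140:330][l==i].mean(0).round())
np.save("W.npy",W)
E
```

```text
[[-0.01809463 -0.99759114  0.06696646]
 [-0.9997804   0.0187611   0.00933679]
 [-0.01057066 -0.06678281 -0.99771154]]
45 [154.91111111 118.33333333] [0.7353 0.2365 0.0433] 0.0544 [[0.7361 0.2373 0.04  ]] [71. 79. 85.]
161 [260.19254658 155.54037267] [ 0.6264 -0.0533  0.0393] 0.0465 [[ 0.6263 -0.0533  0.04  ]] [132. 172. 185.]
24 [297.66666667 164.95833333] [ 0.599  -0.1564  0.0327] 0.0386 [[ 0.5982 -0.1559  0.04  ]] [42. 52. 69.]
162 [264.16666667 180.38888889] [ 0.5574 -0.0629  0.0394] 0.0459 [[ 0.5573 -0.0629  0.04  ]] [134. 173. 186.]
448 [294.00892857 205.48214286] [ 0.4869 -0.1431  0.0416] 0.0499 [[ 0.4869 -0.1432  0.04  ]] [133. 174. 187.]
163 [243.53374233 205.47239264] [ 0.4895 -0.0051  0.0396] 0.0461 [[ 0.4895 -0.0051  0.04  ]] [136. 176. 188.]
```

View pics/c1.png

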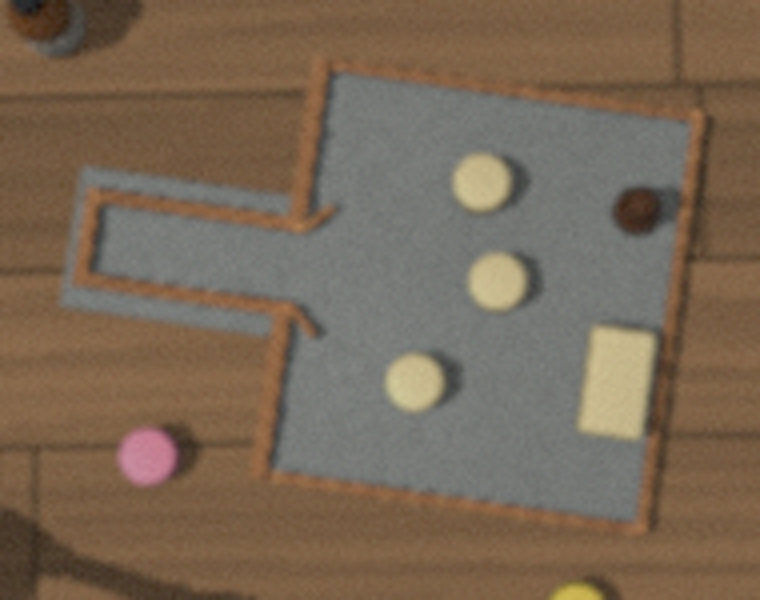

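View pics/z1.png

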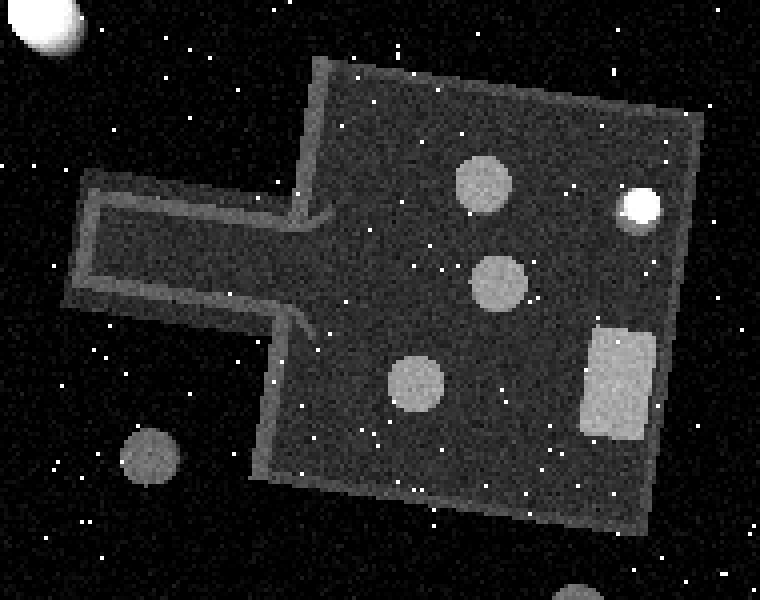

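```bash
cat >> h.py <<'E'
def fitgate(p,g0=(0.55,0.045,np.pi/2-np.pi/2)):
    from scipy.optimize import minimize
    f=p["frame"]; hsv=cv2.cvtColor(f,cv2.COLOR_BGR2HSV); S=cv2.GaussianBlur(hsv[...,1].astype(np.float32),(0,0),0.7)
    def seg(a,b,n=60):
        t=np.linspace(.04,.96,n)[:,None]; return np.array(a)*(1-t)+np.array(b)*t
    E=[] # (pts, outward normal, height)
    for s in (-1,1):
        E.append((seg((25*s,14),(25*s,145)),(s,0),24))
        E.append((seg((48*s,0),(142*s,0)),(0,1),24))
        E.append((seg((142*s,-258),(142*s,-2)),(s,0),18))
    E.append((seg((-25,145),(25,145)),(0,1),24)); E.append((seg((-142,-258),(142,-258)),(0,-1),18))
    def cost(q,full=False):
        c=0; ca,sa=np.cos(q[2]),np.sin(q[2]); Rm=np.array([[ca,-sa],[sa,ca]])
        for P,n,h in E:
            for off,z,sg in ((3.0,h,-1),(-4.0,12,1)):
                Q=(P+np.array(n)*off)/1000@Rm.T+q[:2]
                uv=w2px(p,np.c_[Q,np.full(len(Q),z/1000)]).astype(np.float32)
                v=cv2.remap(S,uv[:,0].reshape(-1,1),uv[:,1].reshape(-1,1),cv2.INTER_LINEAR)
                c+=sg*v.mean()
        return c
    best=None
    for dy in np.arange(-.02,.021,.01):
      for dx in np.arange(-.02,.021,.01):
       for a in (-.15,-.05,.05,.15):
        q=np.array(g0)+[dx,dy,a]
        r=cost(q)
        if best is None or r<best[0]: best=(r,q)
    r=minimize(cost,best[1],method="Nelder-Mead",options=dict(initial_simplex=best[1]+np.array([[0,0,0],[.008,0,0],[0,.008,0],[0,0,.05]]),xatol=1e-5,fatol=1e-4))
    return r.x,r.fun
E
python3 - <<'E'
from h import *
p=optics.grab_frame("top")
uv=np.array([[140+292/4,110+263/4]]); print(px2w(p,uv,.012))
# yaw initial: gate center to slot end center
a=px2w(p,[[140+292/4,110+263/4],[140+96/4,110+235/4]],.012); d=a[1]-a[0]; yaw=np.arctan2(d[1],d[0])-np.pi/2; print(yaw)
q,c=fitgate(p,(a[0,0],a[0,1],yaw)); print(q,c)
ca,sa=np.cos(q[2]),np.sin(q[2]); Rm=np.array([[ca,-sa],[sa,ca]])
for n,X in dict(A=(.6263,-.0533),B=(.5573,-.0629),C=(.4895,-.0051),bar=(.4869,-.1432),st=(.6,-.155),pink=(.44,.179),dish=(.4337,.36)).items(): print(n,((np.array(X)-q[:2])@Rm*1000).round(1))
im=cv2.resize(p["frame"][110:260,140:330],None,fx=4,fy=4,interpolation=cv2.INTER_CUBIC)
def dr(P,z):
    P=np.array(P)/1000@Rm.T+q[:2]; u=(w2px(p,np.c_[P,np.full(len(P),z)])-[140,110]+.5)*4
    cv2.polylines(im,[u.astype(int)],False,(255,0,255),1)
for s in (-1,1): dr([(47*s,-20),(25*s,0),(25*s,145)],.024); dr([(25*s,0),(142*s,0),(142*s,-258)],.02)
dr([(-25,145),(25,145)],.024);dr([(-142,-258),(142,-258)],.018); cv2.imwrite("pics/c2.png",im)
E
```

```text
[[0.57555321 0.08051631 0.012     ]]
-0.16129555605912982
[ 0.57263142  0.07601447 -0.16388623] -796.714599609375
A [  74.  -118.8]
B [   7.5 -139.6]
C [-68.8 -93.6]
bar [ -48.8 -230.3]
st [  64.7 -223.5]
pink [-147.7   80. ]
dish [-183.4  257.5]
```

View pics/c2.png

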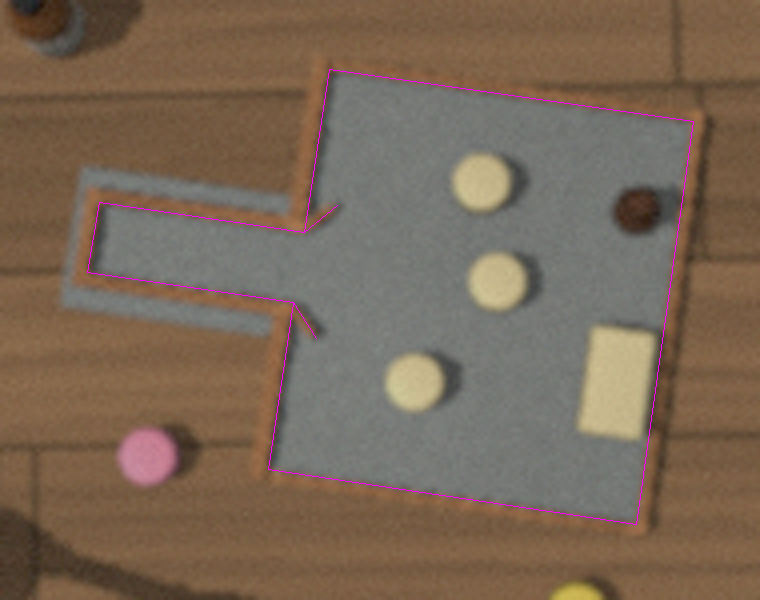

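apply_moves(rot=[[0,0,-0.06],[0,0,-0.06],[0,0,-0.06],[0,0,-0.06],[0,0,-0.06],[0,0,-0.06]], slide=[[0.36,-0.9,0],[0.36,-0.9,0],[0.36,-0.9,0],[0.36,-0.9,0],[0.36,-0.9,0],[0.36,-0.9,0]], fingers=[-0.4,-0.4,-0.4,-0.4,-0.4,-0.4])

```text
t: 1.4
ee_pos: [0.3374, 0.4368, 0.2504]
tool_rot: [0.381, 0.924, -0.001, 0.001]
force: [0.4, 0.8, 0.2]
finger_gap: 0.0258
```

apply_moves(rot=[[0,0,-0.06],[0,0,-0.06],[0,0,-0.06],[0,0,-0.06],[0,0,-0.06],[0,0,-0.06]], slide=[[0.36,-0.9,0],[0.36,-0.9,0],[0.36,-0.9,0],[0.36,-0.9,0],[0.36,-0.9,0],[0.36,-0.9,0]], fingers=[-0.4,-0.4,-0.4,-0.4,-0.4,-0.4])

```text
t: 1.9
ee_pos: [0.4095, 0.2579, 0.2506]
tool_rot: [0.548, 0.836, -0.0, 0.001]
force: [-0.8, 0.8, -0.4]
finger_gap: 0.0254
```

apply_moves(rot=[[0,0,-0.06],[0,0,-0.06],[0,0,-0.06],[0,0,-0.06],[0,0,-0.06],[0,0,-0.06]], slide=[[0.36,-0.9,0],[0.36,-0.9,0],[0.36,-0.9,0],[0.36,-0.9,0],[0.36,-0.9,0],[0.36,-0.9,0]], fingers=[-0.4,-0.4,-0.4,-0.4,-0.4,-0.4])

```text
t: 2.4
ee_pos: [0.482, 0.0783, 0.2507]
tool_rot: [0.695, 0.719, 0.0, 0.001]
force: [0.8, 1.1, 0.6]
finger_gap: 0.0257
```

apply_moves(rot=[[0,0,-0.032],[0,0,-0.032],[0,0,-0.032],[0,0,-0.032],[0,0,-0.032],[0,0,-0.032]], slide=[[0.36,-0.9,0],[0.36,-0.9,0],[0.36,-0.9,0],[0.36,-0.9,0],[0.36,-0.9,0],[0.36,-0.9,0]], fingers=[-0.4,-0.4,-0.4,-0.4,-0.4,-0.4])

```text
t: 2.9
ee_pos: [0.5544, -0.1017, 0.2503]
tool_rot: [0.763, 0.646, 0.0, 0.001]
force: [0.6, 0.3, 0.1]
finger_gap: 0.0253
```

```bash
cat >> h.py <<'E'
Q=np.array([0.57263,0.07601]);_c,_s=np.cos(-.16389),np.sin(-.16389);RM=np.array([[_c,-_s],[_s,_c]])
def g2w(P): return np.array(P)/1000@RM.T+Q
def w2g(X): return (np.array(X)[...,:2]-Q)@RM*1000
E
python3 - <<'E'
from h import *
s=readout.observe(); p=optics.grab_frame("wrist"); print(p["tool_from_camera"].round(4),s["ee_pos"],w2g(s["ee_pos"]))
cv2.imwrite("pics/w1.png",p["frame"]); d=p["depth"]
v,u=np.mgrid[0:384,0:512];K=p["mtx"]
X=np.stack([(u-K[0,2])/K[0,0]*d,(v-K[1,2])/K[1,1]*d,d,np.ones(d.shape)],-1)@p["tool_from_camera"].T
m=(d>0)&(X[...,2]<.05)
P=X[m][:,:3]; print(m.sum(),P.min(0),P.max(0))
for lo in np.arange(-.06,.04,.01):
    q=P[(P[:,2]>lo)&(P[:,2]<lo+.01)]
    if len(q)>5: print(round(lo,2),len(q),np.percentile(q,[2,50,98],axis=0).round(4).tolist())
E
```

```text
[[-6.000e-04 -9.511e-01 -3.089e-01  7.850e-02]
 [ 1.000e+00 -9.000e-04  7.000e-04 -0.000e+00]
 [-9.000e-04 -3.089e-01  9.511e-01 -1.246e-01]
 [ 0.000e+00  0.000e+00  0.000e+00  1.000e+00]] [ 0.55440346 -0.10165429  0.25032348] [  11.00492181 -178.25739276]
32850 [-0.01353561 -0.06014848 -0.06891554] [0.01795746 0.05997614 0.01912506]
-0.06 8750 [[0.0037, -0.0547, -0.0599], [0.0114, -0.0001, -0.0557], [0.017, 0.0546, -0.0503]]
-0.05 5244 [[-0.0099, -0.0503, -0.0498], [0.011, 0.012, -0.0445], [0.0165, 0.0501, -0.0401]]
-0.04 7993 [[-0.0107, -0.0454, -0.0398], [0.0064, -0.0136, -0.0371], [0.0128, 0.0456, -0.0306]]
-0.03 2016 [[-0.0072, -0.0382, -0.0299], [0.0109, -0.0128, -0.0269], [0.0132, 0.0379, -0.0201]]
-0.02 1386 [[-0.0107, -0.0246, -0.0199], [0.0068, -0.0126, -0.0166], [0.0109, 0.0246, -0.0103]]
-0.01 1041 [[-0.0098, -0.0257, -0.0098], [0.0066, 0.0128, -0.0053], [0.0109, 0.0259, -0.0003]]
0.0 859 [[-0.0092, -0.0254, 0.0002], [0.0067, 0.0127, 0.0046], [0.0108, 0.0256, 0.0098]]
0.01 256 [[-0.0104, -0.0228, 0.0102], [0.0064, -0.0126, 0.0125], [0.0107, 0.0225, 0.0171]]
```

View pics/w1.png

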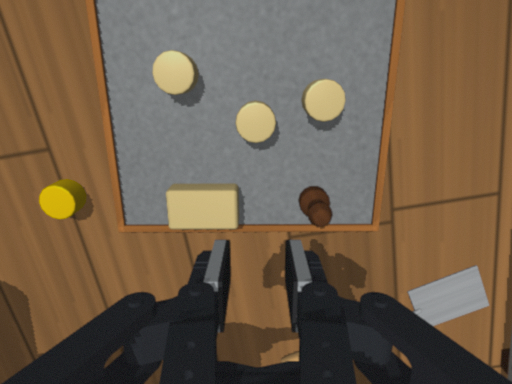

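apply_moves(rot=[[0,0,0],[0,0,0],[0,0,0],[0,0,0],[0,0,0],[0,0,0],[0,0,0]], slide=[[-0.017,0.003,-0.2],[-0.017,0.003,-0.4],[-0.017,0.003,-0.6],[-0.017,0.003,-0.8],[-0.017,0.003,-0.9],[-0.017,0.003,-0.95],[-0.017,0.003,-0.95]], fingers=[-0.4,-0.4,-0.4,-0.4,-0.4,-0.4,-0.4])

```text
t: 3.53
ee_pos: [0.5464, -0.0957, 0.0575]
tool_rot: [0.762, 0.648, -0.002, -0.003]
force: [0.2, 0.1, 0.3]
finger_gap: 0.0258
```

```bash
python3 - <<'E'
from h import *
s=readout.observe(); print(s["ee_pos"],w2g(s["ee_pos"]))
p=optics.grab_frame("wrist"); cv2.imwrite("pics/w2.png",p["frame"])
E
```

```text
[ 0.5463817  -0.09567425  0.05748443] [   2.11496722 -173.66629174]
```

View pics/w2.png

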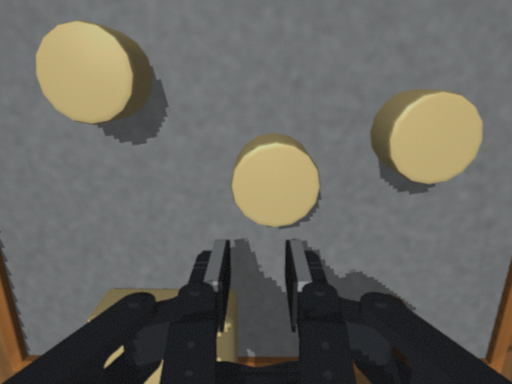

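apply_moves(rot=[[0,0,0],[0,0,0]], slide=[[0,0,0],[0,0,0]], fingers=[-0.4,-0.4])

```text
t: 3.75
ee_pos: [0.5508, -0.0981, 0.0629]
tool_rot: [0.762, 0.647, 0.001, 0.002]
force: [-0.6, -1.2, -0.6]
finger_gap: 0.026
```

```bash
cat >> h.py <<'E'
def soaps(p=None):
    p=p or optics.grab_frame("top"); f=p["frame"]
    d=p["depth"]; v,u=np.mgrid[0:384,0:512]; K=p["mtx"]; o,M=cam(p)
    W=np.stack([(u-K[0,2])/K[0,0],(v-K[1,2])/K[1,1],np.ones(u.shape)],-1)*d[...,None]@M.T+o
    G=w2g(W[...,:2].reshape(-1,2)).reshape(384,512,2); z=W[...,2]
    m=((z>.030)&(z<.052)&(abs(G[...,0])<142)&(G[...,1]>-258)&(G[...,1]<150)&(f[...,2]>130)&(f[...,1]>110)).astype(np.uint8)
    n,l,st,ce=cv2.connectedComponentsWithStats(m); out=[]
    for i in range(1,n):
        if st[i,4]>25: out.append((int(st[i,4]),w2g(px2w(p,ce[i],.04)[0]).round(1).tolist()))
    return p,out
def stat():
    s=readout.observe(); yaw=R.from_quat(s["tool_rot"]).as_matrix()[:2,0]; 
    print("t",round(s["t"],2),"tcp g",w2g(s["ee_pos"]).round(1),"z",s["ee_pos"][2].round(4),"yaw rel gate y deg",round(float(np.degrees(np.arctan2(*(yaw@RM)[::-1]))-90),1),"F",np.round(s["force"],1))
def mv(dx,dy): # gate mm -> world units
    w=RM@np.array([dx,dy])/200; return w.round(3)
E
python3 - <<'E'
from h import *
stat(); print(soaps()[1]); 
E
```

```text
t 3.75 tcp g [   6.9 -175.3] z 0.0629 yaw rel gate y deg 0.1 F [-0.6 -1.2 -0.6]
[(266, [-54.4, -224.4]), (73, [-66.9, -84.6])]
```

apply_moves(rot=[[0,0,0],[0,0,0],[0,0,0],[0,0,0],[0,0,0]], slide=[[0.005,0,-0.02],[0.012,-0.002,-0.04],[0.012,-0.002,-0.06],[0.012,-0.002,-0.065],[0.012,-0.002,-0.065]], fingers=[-0.4,-0.4,-0.4,-0.4,-0.4])

```text
t: 4.22
ee_pos: [0.5504, -0.0986, 0.0466]
tool_rot: [0.762, 0.647, -0.0, -0.001]
force: [0.6, 0.6, 0.7]
finger_gap: 0.0256
```

```bash
python3 - <<'E'
from h import *
stat(); print(mv(-7,120)); print(mv(0,100))
E
```

```text
t 4.22 tcp g [   6.5 -175.9] z 0.0466 yaw rel gate y deg 0.0 F [0.6 0.6 0.7]
[0.063 0.598]
[0.082 0.493]
```

apply_moves(rot=[[0,0,0],[0,0,0],[0,0,0],[0,0,0],[0,0,0],[0,0,0],[0,0,0],[0,0,0],[0,0,0],[0,0,0]], slide=[[0.002,0.025,0],[0.006,0.065,0],[0.012,0.12,0],[0.018,0.18,0],[0.024,0.245,0],[0.03,0.31,0],[0.036,0.375,0],[0.042,0.44,0],[0.047,0.49,0],[0.05,0.519,0]], fingers=[-0.4,-0.4,-0.4,-0.4,-0.4,-0.4,-0.4,-0.4,-0.4,-0.4])

```text
t: 5.05
ee_pos: [0.5611, 0.007, 0.0473]
tool_rot: [0.762, 0.648, 0.0, -0.0]
force: [-0.8, -0.6, 0.6]
finger_gap: 0.0256
```

```bash
python3 - <<'E'
from h import *
stat()
p=optics.grab_frame("wrist"); cv2.imwrite("pics/w3.png",p["frame"])
E
```

```text
t 5.05 tcp g [ -0.1 -69.9] z 0.0473 yaw rel gate y deg 0.1 F [-0.8 -0.6  0.6]
```

View pics/w3.png

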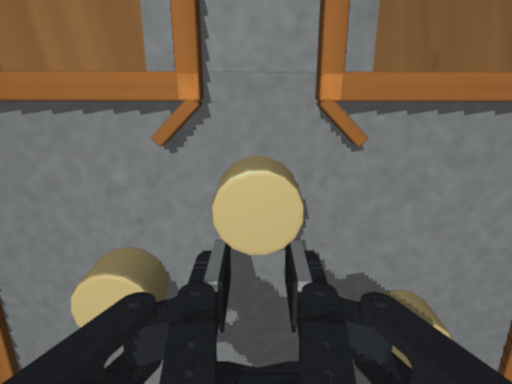

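apply_moves(rot=[[0,0,0],[0,0,0],[0,0,0],[0,0,0],[0,0,0],[0,0,0],[0,0,0],[0,0,0],[0,0,0],[0,0,0]], slide=[[0.005,0.03,0],[0.013,0.08,0],[0.022,0.135,0],[0.032,0.19,0],[0.041,0.245,0],[0.05,0.3,0],[0.06,0.36,0],[0.07,0.42,0],[0.078,0.47,0],[0.082,0.493,0]], fingers=[-0.4,-0.4,-0.4,-0.4,-0.4,-0.4,-0.4,-0.4,-0.4,-0.4])

```text
t: 5.93
ee_pos: [0.5777, 0.1056, 0.0473]
tool_rot: [0.762, 0.648, 0.0, -0.0]
force: [0.4, -0.6, 0.5]
finger_gap: 0.0255
```

```bash
python3 - <<'E'
from h import *
stat()
p=optics.grab_frame("wrist"); cv2.imwrite("pics/w4.png",p["frame"])
E
```

```text
t 5.93 tcp g [ 0.2 30. ] z 0.0473 yaw rel gate y deg 0.1 F [ 0.4 -0.6  0.5]
```

View pics/w4.png

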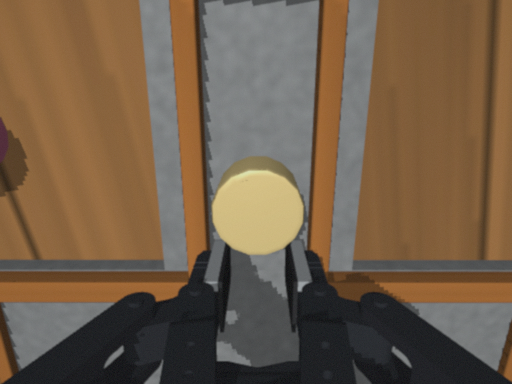

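apply_moves(rot=[[0,0,0],[0,0,0],[0,0,0.02],[0,0,0.04]], slide=[[-0.006,-0.037,0],[-0.012,-0.074,0.05],[-0.012,-0.074,0.2],[-0.012,-0.074,0.3]], fingers=[-0.4,-0.4,-0.4,-0.4])

```text
t: 6.32
ee_pos: [0.5744, 0.0873, 0.1085]
tool_rot: [0.674, 0.739, -0.001, -0.0]
force: [1.1, 0.2, 1.0]
finger_gap: 0.0256
```

apply_moves(rot=[[0,0,0.02],[0,0,0.04],[0,0,0.06],[0,0,0.08],[0,0,0.091],[0,0,0.091],[0,0,0.091],[0,0,0.091]], slide=[[0.05,-0.11,0.05],[0.12,-0.27,0.05],[0.2,-0.45,0.05],[0.27,-0.62,0.05],[0.33,-0.76,0.05],[0.365,-0.84,0.05],[0.379,-0.866,0],[0.379,-0.866,0]], fingers=[-0.4,-0.4,-0.4,-0.4,-0.4,-0.4,-0.4,-0.4])

```text
t: 6.98
ee_pos: [0.6497, -0.0857, 0.1056]
tool_rot: [0.443, 0.897, -0.0, -0.001]
force: [-0.5, 0.2, -0.3]
finger_gap: 0.0256
```

```bash
python3 - <<'E'
from h import *
stat()
p=optics.grab_frame("wrist"); cv2.imwrite("pics/w5.png",p["frame"]); print(soaps()[1])
E
```

```text
t 6.98 tcp g [ 102.4 -147. ] z 0.1056 yaw rel gate y deg 46.9 F [-0.5  0.2 -0.3]
[(158, [74.2, -118.9]), (157, [-1.4, 55.5]), (163, [-53.8, -243.1])]
```

View pics/w5.png

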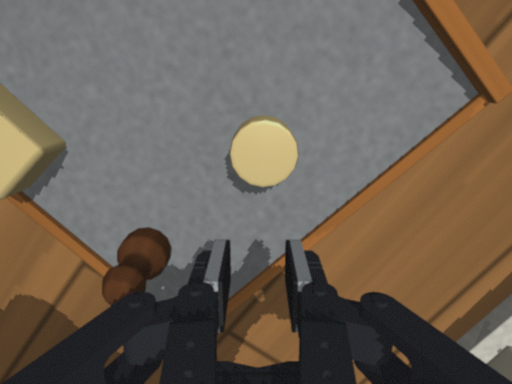

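apply_moves(rot=[[0,0,0],[0,0,0],[0,0,0],[0,0,0],[0,0,0]], slide=[[0,0,-0.08],[0,0,-0.18],[0,0,-0.27],[0,0,-0.3],[0,0,-0.3]], fingers=[-0.4,-0.4,-0.4,-0.4,-0.4])

```text
t: 7.5
ee_pos: [0.6481, -0.082, 0.0448]
tool_rot: [0.44, 0.898, -0.001, -0.003]
force: [-0.9, -0.0, 0.0]
finger_gap: 0.0256
```

```bash
python3 - <<'E'
from h import *
stat()
a=np.array([103,-146.]);b=np.array([19.4,-68.1]); print(mv(*(b-a)))
E
```

```text
t 7.5 tcp g [ 100.3 -143.6] z 0.0448 yaw rel gate y deg 47.2 F [-0.9 -0.   0. ]
[-0.349  0.452]
```

apply_moves(rot=[[0,0,0],[0,0,0],[0,0,0],[0,0,0],[0,0,0],[0,0,0],[0,0,0],[0,0,0],[0,0,0],[0,0,0]], slide=[[-0.014,0.018,0],[-0.039,0.05,0],[-0.078,0.101,0],[-0.12,0.155,0],[-0.163,0.211,0],[-0.206,0.267,0],[-0.25,0.324,0],[-0.294,0.381,0],[-0.33,0.427,0],[-0.349,0.452,0]], fingers=[-0.4,-0.4,-0.4,-0.4,-0.4,-0.4,-0.4,-0.4,-0.4,-0.4])

```text
t: 8.33
ee_pos: [0.5793, 0.0078, 0.0471]
tool_rot: [0.44, 0.898, -0.0, -0.001]
force: [1.4, -0.2, 1.3]
finger_gap: 0.0254
```

```bash
python3 - <<'E'
from h import *
stat()
p=optics.grab_frame("wrist"); cv2.imwrite("pics/w6.png",p["frame"]); print(soaps()[1])
E
```

```text
t 8.33 tcp g [ 17.7 -66.2] z 0.0471 yaw rel gate y deg 47.2 F [ 1.4 -0.2  1.3]
[(129, [-2.1, 58.2]), (48, [-14.8, -45.0]), (392, [-51.0, -227.8]), (55, [-59.7, -88.5])]
```

View pics/w6.png

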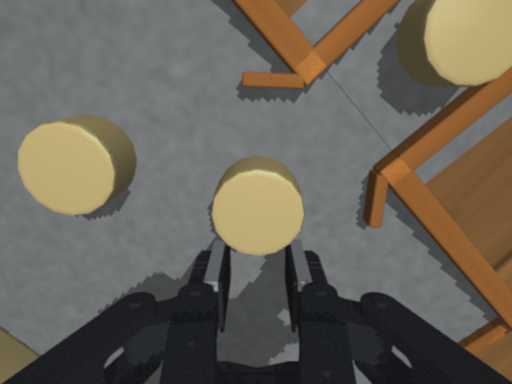

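apply_moves(rot=[[0,0,0],[0,0,0],[0,0,0],[0,0,0]], slide=[[0.02,-0.026,0],[0.046,-0.059,0],[0.046,-0.059,0.12],[0.046,-0.059,0.2]], fingers=[-0.4,-0.4,-0.4,-0.4])

```text
t: 8.77
ee_pos: [0.591, -0.0071, 0.0874]
tool_rot: [0.441, 0.897, -0.0, -0.0]
force: [0.5, -0.1, 0.6]
finger_gap: 0.0258
```

apply_moves(rot=[[0,0,-0.02],[0,0,-0.04],[0,0,-0.06],[0,0,-0.08],[0,0,-0.1],[0,0,-0.12],[0,0,-0.131],[0,0,-0.131],[0,0,-0.131]], slide=[[-0.02,-0.005,0.02],[-0.05,-0.01,0.02],[-0.08,-0.016,0.02],[-0.11,-0.02,0.02],[-0.14,-0.028,0.02],[-0.16,-0.032,0],[-0.164,-0.032,0],[-0.164,-0.032,0],[-0.164,-0.032,0]], fingers=[-0.4,-0.4,-0.4,-0.4,-0.4,-0.4,-0.4,-0.4,-0.4])

```text
t: 9.52
ee_pos: [0.5582, -0.013, 0.0874]
tool_rot: [0.762, 0.647, 0.0, 0.0]
force: [0.3, 0.6, -0.2]
finger_gap: 0.0256
```

```bash
python3 - <<'E'
from h import *
stat()
p=optics.grab_frame("wrist"); cv2.imwrite("pics/w7.png",p["frame"]); print(soaps()[1])
E
```

```text
t 9.52 tcp g [  0.3 -90.2] z 0.0874 yaw rel gate y deg 0.0 F [ 0.3  0.6 -0.2]
[(156, [-1.5, 55.5]), (440, [-48.9, -229.8]), (125, [-72.0, -94.3])]
```

View pics/w7.png

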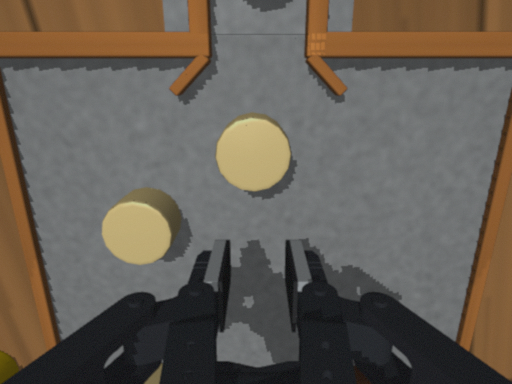

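apply_moves(rot=[[0,0,0],[0,0,0],[0,0,0],[0,0,0]], slide=[[0,0,-0.07],[0,0,-0.15],[0,0,-0.2],[0,0,-0.2]], fingers=[-0.4,-0.4,-0.4,-0.4])

```text
t: 9.95
ee_pos: [0.5555, -0.012, 0.0448]
tool_rot: [0.763, 0.647, -0.002, -0.002]
force: [-1.3, 0.7, 0.0]
finger_gap: 0.0254
```

apply_moves(rot=[[0,0,0],[0,0,0],[0,0,0],[0,0,0],[0,0,0],[0,0,0],[0,0,0],[0,0,0],[0,0,0],[0,0,0]], slide=[[0.005,0.03,0],[0.013,0.08,0],[0.023,0.14,0],[0.033,0.2,0],[0.043,0.26,0],[0.053,0.32,0],[0.063,0.38,0],[0.073,0.44,0],[0.083,0.5,0],[0.09,0.543,0]], fingers=[-0.4,-0.4,-0.4,-0.4,-0.4,-0.4,-0.4,-0.4,-0.4,-0.4])

```text
t: 10.78
ee_pos: [0.5757, 0.0982, 0.0475]
tool_rot: [0.763, 0.647, 0.0, 0.0]
force: [0.4, -1.0, 2.2]
finger_gap: 0.0257
```

```bash
python3 - <<'E'
from h import *
stat()
p=optics.grab_frame("wrist"); cv2.imwrite("pics/w8.png",p["frame"]); print(soaps()[1])
E
```

```text
t 10.78 tcp g [-0.6 22.4] z 0.0475 yaw rel gate y deg 0.0 F [ 0.4 -1.   2.2]
[(290, [-49.3, -229.1]), (161, [-68.7, -93.3])]
```

View pics/w8.png

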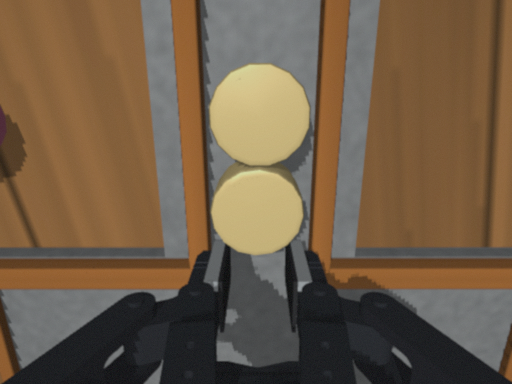

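apply_moves(rot=[[0,0,0],[0,0,0],[0,0,0],[0,0,0]], slide=[[-0.006,-0.037,0],[-0.012,-0.074,0.02],[-0.012,-0.074,0.15],[-0.012,-0.074,0.25]], fingers=[-0.4,-0.4,-0.4,-0.4])

```text
t: 11.22
ee_pos: [0.5715, 0.08, 0.0969]
tool_rot: [0.763, 0.646, -0.001, -0.001]
force: [0.2, 0.1, 0.7]
finger_gap: 0.0257
```

apply_moves(rot=[[0,0,-0.018],[0,0,-0.036],[0,0,-0.054],[0,0,-0.072],[0,0,-0.09],[0,0,-0.108],[0,0,-0.126],[0,0,-0.145],[0,0,-0.16],[0,0,-0.16]], slide=[[-0.05,-0.04,0.03],[-0.12,-0.1,0.05],[-0.2,-0.165,0.05],[-0.28,-0.23,0.05],[-0.36,-0.3,0.05],[-0.44,-0.365,0.05],[-0.51,-0.43,0.05],[-0.57,-0.48,0.03],[-0.605,-0.506,0],[-0.612,-0.512,0]], fingers=[-0.4,-0.4,-0.4,-0.4,-0.4,-0.4,-0.4,-0.4,-0.4,-0.4])

```text
t: 12.05
ee_pos: [0.4477, -0.0223, 0.0962]
tool_rot: [0.98, 0.197, -0.002, -0.0]
force: [-0.2, -0.1, -0.5]
finger_gap: 0.0258
```

```bash
python3 - <<'E'
from h import *
p=optics.grab_frame("wrist"); cv2.imwrite("pics/w9.png",p["frame"]); print(soaps()[1]); stat()
E
```

```text
[(317, [-1.7, 69.2]), (31, [-17.4, -217.2])]
t 12.15 tcp g [-105.2 -116.2] z 0.0973 yaw rel gate y deg -57.6 F [ 0.8 -0.5 -0.2]
```

View pics/w9.png

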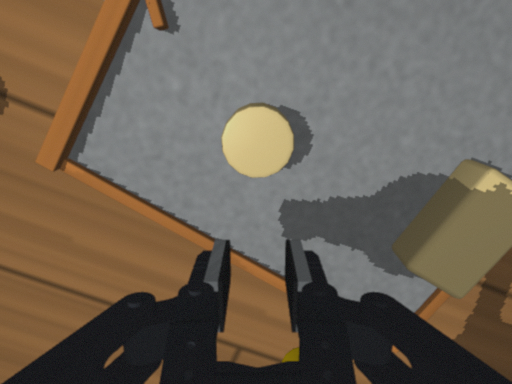

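apply_moves(rot=[[0,0,0],[0,0,0],[0,0,0],[0,0,0],[0,0,0]], slide=[[0,0,-0.07],[0,0,-0.15],[0,0,-0.22],[0,0,-0.25],[0,0,-0.25]], fingers=[-0.4,-0.4,-0.4,-0.4,-0.4])

```text
t: 12.57
ee_pos: [0.4499, -0.0204, 0.0462]
tool_rot: [0.98, 0.2, -0.001, -0.0]
force: [0.1, 0.2, -0.5]
finger_gap: 0.0255
```

apply_moves(rot=[[0,0,0],[0,0,0],[0,0,0],[0,0,0],[0,0,0],[0,0,0],[0,0,0],[0,0,0],[0,0,0],[0,0,0]], slide=[[0.02,0.009,0],[0.056,0.024,0],[0.107,0.046,0],[0.16,0.068,0],[0.213,0.091,0],[0.267,0.114,0],[0.32,0.137,0],[0.375,0.16,0],[0.42,0.179,0],[0.445,0.19,0]], fingers=[-0.4,-0.4,-0.4,-0.4,-0.4,-0.4,-0.4,-0.4,-0.4,-0.4])

```text
t: 13.4
ee_pos: [0.5414, 0.0181, 0.0474]
tool_rot: [0.98, 0.199, 0.001, 0.0]
force: [-0.5, -0.7, 0.2]
finger_gap: 0.0259
```

```bash
python3 - <<'E'
from h import *
p=optics.grab_frame("wrist"); cv2.imwrite("pics/w10.png",p["frame"]); stat()
E
```

```text
t 13.45 tcp g [-21.  -62.1] z 0.0475 yaw rel gate y deg -57.6 F [ 1.1 -0.6  0.5]
```

View pics/w10.png

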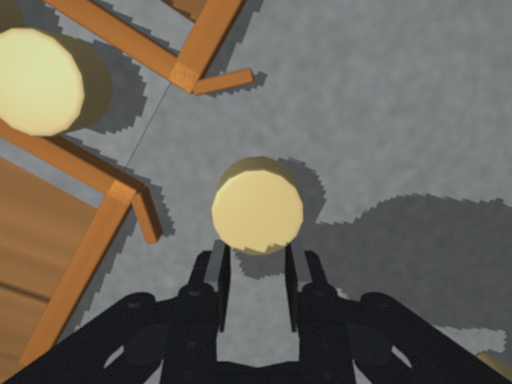

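apply_moves(rot=[[0,0,0],[0,0,0],[0,0,0],[0,0,0]], slide=[[-0.03,-0.012,0],[-0.069,-0.029,0],[-0.069,-0.029,0.12],[-0.069,-0.029,0.2]], fingers=[-0.4,-0.4,-0.4,-0.4])

```text
t: 13.78
ee_pos: [0.5226, 0.0111, 0.0866]
tool_rot: [0.98, 0.199, -0.002, -0.0]
force: [0.7, 0.3, -0.3]
finger_gap: 0.0259
```

apply_moves(rot=[[0,0,0.018],[0,0,0.036],[0,0,0.054],[0,0,0.072],[0,0,0.09],[0,0,0.108],[0,0,0.126],[0,0,0.145],[0,0,0.16],[0,0,0.16]], slide=[[0.01,-0.007,0.02],[0.03,-0.02,0.02],[0.05,-0.035,0.02],[0.075,-0.053,0.02],[0.1,-0.071,0.02],[0.125,-0.09,0.02],[0.15,-0.107,0],[0.164,-0.117,0],[0.164,-0.117,0],[0.164,-0.117,0]], fingers=[-0.4,-0.4,-0.4,-0.4,-0.4,-0.4,-0.4,-0.4,-0.4,-0.4])

```text
t: 14.62
ee_pos: [0.5569, -0.0124, 0.0868]
tool_rot: [0.762, 0.647, -0.001, -0.001]
force: [0.3, -0.1, 0.2]
finger_gap: 0.0256
```

```bash
python3 - <<'E'
from h import *
p=optics.grab_frame("wrist"); cv2.imwrite("pics/w11.png",p["frame"]); stat()
E
```

```text
t 14.67 tcp g [ -1.  -89.6] z 0.0869 yaw rel gate y deg -0.2 F [-1.  -0.4 -0.3]
```

View pics/w11.png

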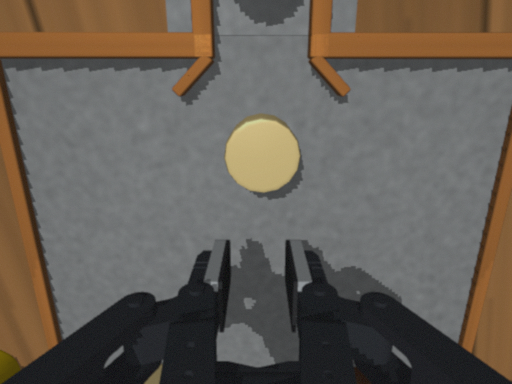

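apply_moves(rot=[[0,0,0],[0,0,0],[0,0,0],[0,0,0]], slide=[[0.005,0,-0.07],[0.005,0,-0.15],[0.005,0,-0.2],[0.005,0,-0.2]], fingers=[-0.4,-0.4,-0.4,-0.4])

```text
t: 15.0
ee_pos: [0.5565, -0.0117, 0.0447]
tool_rot: [0.763, 0.646, -0.002, -0.002]
force: [-0.3, -0.2, -0.3]
finger_gap: 0.0256
```

apply_moves(rot=[[0,0,0],[0,0,0],[0,0,0],[0,0,0],[0,0,0],[0,0,0],[0,0,0],[0,0,0],[0,0,0],[0,0,0]], slide=[[0.005,0.03,0],[0.013,0.08,0],[0.023,0.14,0],[0.033,0.2,0],[0.042,0.255,0],[0.051,0.31,0],[0.06,0.36,0],[0.068,0.41,0],[0.076,0.455,0],[0.081,0.488,0]], fingers=[-0.4,-0.4,-0.4,-0.4,-0.4,-0.4,-0.4,-0.4,-0.4,-0.4])

```text
t: 15.83
ee_pos: [0.5761, 0.0869, 0.0475]
tool_rot: [0.763, 0.647, 0.0, 0.0]
force: [-0.2, -1.3, 1.2]
finger_gap: 0.0254
```

```bash
python3 - <<'E'
from h import *
p=optics.grab_frame("wrist"); cv2.imwrite("pics/w12.png",p["frame"]); stat()
E
```

```text
t 15.88 tcp g [ 1.7 12.2] z 0.0475 yaw rel gate y deg 0.0 F [-0.3  0.4 -0.1]
```

View pics/w12.png

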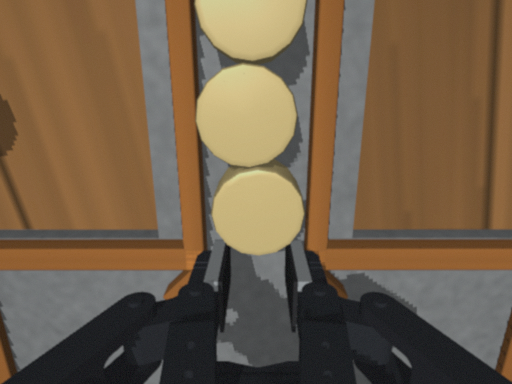

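Picture: three soaps in a row in the slot, nearest at (258,210), about 38 mm past the gate. Back off, lift, and move clear.

apply_moves(rot=[[0,0,0],[0,0,0],[0,0,0],[0,0,0],[0,0,0],[0,0,0]], slide=[[-0.006,-0.037,0],[-0.012,-0.074,0.02],[-0.012,-0.074,0.15],[-0.012,-0.15,0.35],[-0.012,-0.3,0.5],[-0.012,-0.45,0.6]], fingers=[-0.4,-0.4,-0.4,-0.4,-0.4,-0.4])

```text
t: 16.38
ee_pos: [0.5743, -0.0054, 0.1708]
tool_rot: [0.762, 0.647, 0.001, 0.001]
force: [0.9, -0.0, -0.4]
finger_gap: 0.0258
```

apply_moves(rot=[[0,0,0],[0,0,0],[0,0,0],[0,0,0],[0,0,0],[0,0,0],[0,0,0]], slide=[[0,-0.2,0.2],[0,-0.4,0.2],[0,-0.6,0.2],[0,-0.7,0.2],[0,-0.7,0.2],[0,-0.7,0.2],[0,-0.7,0.2]], fingers=[-0.4,-0.4,-0.4,-0.4,-0.4,-0.4,-0.4])

```text
t: 16.97
ee_pos: [0.5725, -0.1447, 0.2069]
tool_rot: [0.763, 0.646, -0.0, -0.001]
force: [0.7, -1.2, -0.1]
finger_gap: 0.0255
```

```bash
python3 - <<'E'
from h import *
p,o=soaps(); print(o); stat()
cv2.imwrite("pics/c3.png",cv2.resize(p["frame"][90:280,120:330],None,fx=3.5,fy=3,interpolation=cv2.INTER_CUBIC))
for q in ["bar_c","stamp","bottle","dish","slab","scraper"]:
    print(q,[(np.round(d["xyz"],4).tolist(),round(d["conf"],2)) for d in nets.find_in(q,p)[:1]])
q=optics.grab_frame("side"); cv2.imwrite("pics/s3.png",q["frame"])
E
```

```text
[(474, [-2.1, 76.9]), (429, [-49.4, -229.8])]
t 17.02 tcp g [  35.9 -217. ] z 0.2069 yaw rel gate y deg -0.1 F [-0.8  0.5 -0.2]
bar_c [([0.4821, -0.1438, 0.0388], 0.83)]
stamp []
bottle [([0.7381, 0.2409, 0.0656], 0.61)]
dish [([0.434, 0.359, 0.0154], 0.95)]
slab [([0.4029, -0.4722, 0.0393], 0.74)]
scraper [([0.7416, -0.3442, 0.0004], 0.71)]
```

View pics/c3.png

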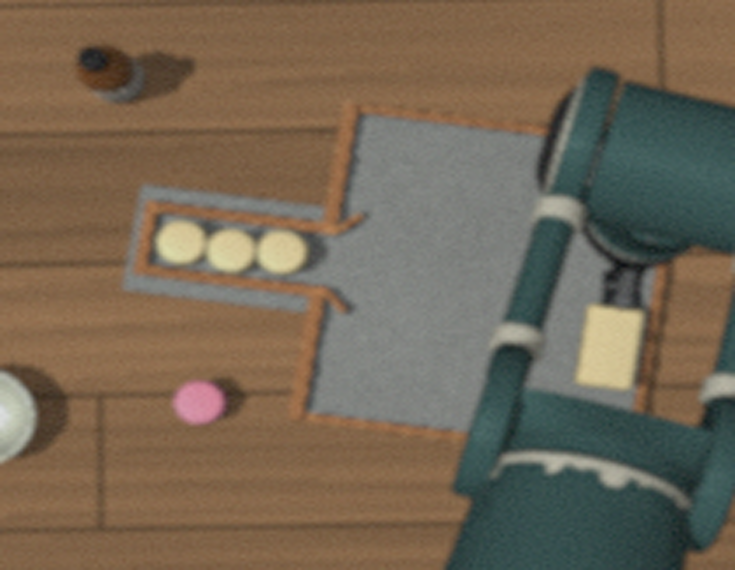

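View pics/s3.png

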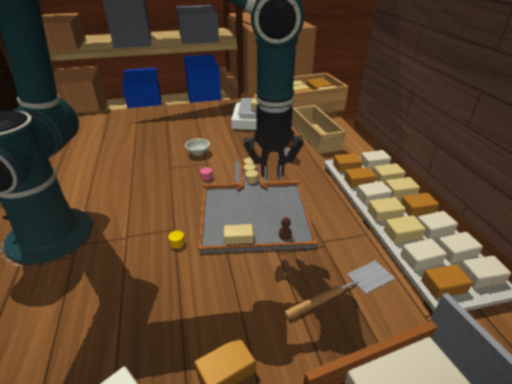

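```bash
python3 -c "
from rig import manip; print(manip.hand_in())"
```

```text
the job is handed in; nothing more can be done
None
```

I pushed the three round cream soaps one at a time through the gate with the fingertips as a two-point cradle. All three now lie in a row in the slot, and the job was handed in at about 17 s.

**Soaps:** The last top view shows all three touching inside the slot. Their joint centre measured about 77 mm past the gate and 2 mm off the centre line, which puts the single centres at roughly 37, 77 and 117 mm. I worked those out from the joint position; I did not measure each soap on its own, nor its tilt in numbers.

**Other things:** The bar, bottle, dish, slab and scraper were found within about 4 mm of where they started. The network did not report the stamp in the last top view, where the arm partly hid it. The side view shows it upright, apparently in its original place, but I took no measurement of it at the end.

**Robot:** At hand-in the gripper was well clear, with the TCP about 0.21 m above the table. The tool force readings at the end of each move stayed below about 2.5 N.

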